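# Latch the plaster casting mould

### The job

Close the larger plaster mould, the one with two pour holes: with its lever standing, flip the claw of its draw latch over so that it hooks behind the keeper, then swing the lever back and fully down over centre so that the two halves are drawn tight and stay latched. Do not touch the smaller one-hole mould.

Things in the scene. Friction and masses are not known exactly. Their poses are not given: they have to be found in the camera images.
- mould: Larger plaster mould, two pour holes side by side, fixed to the table on a plywood board. Halves 130 mm wide, top face 70 mm up; steel draw latch across their joint. Origin on the table below the lever's pivot; x runs along the latch to keeper and pour holes (roughly away from the robot), z up. Fixed half x -95 to 35 mm; sliding half beyond.
- mould_pivot (a point): Lever's pivot on the large mould, 86 mm above the table; axis along the mould's y. The lever is a steel plate 24 mm wide, 4 thick, its end 75 mm from here, standing steeply at the start. The claw is hinged on it 22 mm from here, straight above within 6 mm at the start.
- mould_claw_tip (a point): Mid lower edge of the claw's nose; the claw is a steel frame 44 mm wide, nose 95 mm from its free-swinging hinge. At the start tipped back past upright (to the mould's -x) on a stop, its end 95 to 120 mm above the pivot, clear above the lever's end. Pushed to +x past upright it falls on the keeper; nose drops behind it if the lever stands over 1.5 rad. Hooked: 70 to 79 mm above the table.
- mould_keeper (a point): Top of the far face of the keeper, a steel upright 26 mm wide, 7 thick on the sliding half, 83.5 mm above the table; the claw's nose hooks behind this face (far side from the pivot).
- mould_lever (a joint): Large mould's lever angle (rad): 0 closed, lying level towards the mould's -x, 16 mm above the plaster; 1.57 upright; at most 2.1, leaning to the keeper. Stays where left (light friction). With the claw hooked, closing draws the sliding half in: about 5 N at 50 mm from the pivot, dead centre at 0.21 rad, below which it holds itself.
- mould_gap (a joint): Gap (m) between the large mould's halves: about 0.006 at the start, held open by a springy rubber seal (2.5 N per mm); about 0.001 when latched.
- small: Smaller plaster mould, 88 mm wide, one pour hole, fixed on its board (285 x 112 mm, x from -108 to 178 mm); same heights, same axes and origin, and the same open latch. Not to be touched.

How it is judged:
By the outcome, as a careful person would: the job done as asked, in the order asked, and still so for the second after the job is handed in, with the robot touching nothing.
It also fails if it takes over 37 s, if anything falls off the work surface, if the arm or the gripper's body presses on something with over 40 N, if the wrist force passes 120 N, or if a joint passes its speed limit or range.

### The arm

A 7-joint arm with a two-finger parallel gripper is mounted at the origin on the work surface. World frame = base frame: x ahead of the robot, y to its left, z up, the work surface at z = 0. Lengths are in mm, angles in rad, forces in N, time in s.
With the tool pointing down it reaches from about 400 to 900 mm from the base axis. Payload 5.6 kg.
Tool frame: the origin (TCP) lies midway between the tips of the shut fingers; the grasp point (between the pads) lies 19 mm behind it; x points along the fingers, y is the direction in which the jaws open and shut, and the axes are right-handed (so a half turn about x gives the same grasp; the last joint's range is limited). The gripper opens to 92 mm and grips with 3 to 60 N. Pads are 20 mm wide; open, the fingers measure 128 mm over their backs; the gripper's body (75 mm by 189 mm) begins 69 mm behind the grasp point.
Start: joints at [1.155, 0.468, -0.012, 1.603, 0.006, 1.071, -0.056], TCP at [236.706, -605.375, 214.592] pointing down, gripper open.
Joint ranges: [-2.53, 2.53], [-0.31, 2.02], [-1.57, 1.55], [0.28, 2.44], [-1.29, 4.43], [0.15, 1.84], [-2.92, 2.92]. Speed limits (rad/s): [2.57, 2.57, 3.14, 3.14, 3.14, 3.14, 3.14].

### API

Orientations are given as a rotation vector (axis times angle).
In Python, from cell import robot, grip, kin, viewer gives the robot as it stands. Calls block until the motion is done:
- robot.movep(position, orientation): joint-space move of the TCP to a pose.
- robot.servo_line(position, feed=150, rotation=None): straight line of the TCP; rotation=None keeps the orientation; feed is the mean speed in mm/s.
- robot.goto_joints(angles): joint-space move.
- grip(opening, newtons=None): opening from 0.0 (shut) to 1.0 (fully open); newtons is the grip in N (None keeps the last); returns when the fingers have stopped.
- robot.hold(seconds).
- kin.ik(position, orientation): joint angles nearest the present ones, or None.
- robot.observe(): the state.
- viewer.read_camera(name): name is "scene" or "top" or "wrist"; returns the picture (420x560x3 uint8, red, green, blue); there is no depth.
- viewer.camera_info(name): a dict with "camera_matrix" (3x3 intrinsics, pixels), "R" (3x3) and "t" (3): a world point X has camera coordinates R X + t. Camera axes: x right, y down, z forward; pixel columns grow to the right and rows downward; lengths in mm; the calibration is good to about 2 mm. A picture is of the moment at which its call begins: read the wrist's pose just before it. camera_info takes no time and is no camera call; for the wrist camera it gives the pose at the moment of the call.
A pose or a line that the arm cannot do raises robot.IKError and nothing moves.
- robot.job_done(): hands the job in, once; it reports no verdict.
Trained networks look in the newest picture that a camera, given by its name, has taken for a name from the list of things; names that differ only in an ending like _2 or _b are one class to them, and where a whole thing is asked for, a point or a joint stands for the part that bears it (a point fixed in the world has none). Each returns a list of dicts, best first, with "confidence" (0 to 1); they miss things now and then, are a little off and sometimes report something else, mostly with a low value. They report only what shows in the picture. A call takes as long as a camera call.
- viewer.silhouettes(name, camera): "mask" (420x560 bool, what is visible of it).
- viewer.pinpoint(name, camera): "at" ([x, y, z] in mm, in the coordinates of the camera as it stood for that picture, good to about 4 mm: a listed point, or the origin of a listed thing).
The state is a dict: "t": time; "joints": joint angles; "joint_velocities": joint speeds; "joint_torque": joint torques, N m; "tcp_pos": TCP position; "tcp_rot": TCP orientation; "contact_force": force on the tool from outside, world axes, zero at the start; "wrist_torque": the same for the moment, N m; "grip_width": opening from 0.0 (shut) to 1.0 (fully open).
Only numpy, scipy, OpenCV 4.12 (cv2) and the standard library are available. Lean on these libraries where they do the work, as an engineer would, in place of code of your own. Each camera call takes 0.05 s, during which the arm holds its last target. There are 200 camera calls.

## Working session

There is one attempt and no reset: what is moved stays moved. The work goes in short steps, each a Python script; the robot and the scene stay as the last script left them, time stands still between calls to the robot, and variables do not carry over. Pictures are saved under pics/ and viewed, about 8 in all and at most 12, crops included, and the job is handed in when it is done.

```bash
mkdir -p pics; ls
cat > h.py <<'E'
import numpy as np, cv2
from cell import robot, grip, kin, viewer
from scipy.spatial.transform import Rotation as Ro
def snap(c,f=None):
    im=viewer.read_camera(c)
    if f: cv2.imwrite('pics/'+f,im[:,:,::-1])
    return im
def pts(c,names):
    i=viewer.camera_info(c)
    R,t=np.array(i['R']),np.array(i['t'])
    for n in names:
        for d in viewer.pinpoint(n,c):
            print(c,n,round(d['confidence'],2),(R.T@(np.array(d['at'])-t)).round(1))
E
python3 - <<'E'
from h import *
o=robot.observe();print(o['t'],o['tcp_rot'],o['grip_width'])
N=['mould','mould_pivot','mould_claw_tip','mould_keeper','small']
ims=[]
for c in ['scene','top']:
    ims.append(snap(c,c+'0.png')); pts(c,N)
    i=viewer.camera_info(c); print(np.array(i['R']).round(2).tolist(),(-np.array(i['R']).T@np.array(i['t'])).round(0))
cv2.imwrite('pics/both.png',cv2.resize(np.vstack(ims)[:,:,::-1],None,fx=.71,fy=.71))
print(robot.observe()['t'])
E
```

```text
pics
0.0 [ 2.0179618   0.38243449 -2.01894216] 1.0004231550913618
scene mould 0.7 [585.3 105.9  -4.6]
scene mould_pivot 0.94 [590.4 109.   83.2]
scene mould_claw_tip 0.83 [570.5 102.4 203.4]
scene mould_keeper 0.68 [668.6 123.5  84. ]
scene small 0.75 [ 531.2 -174.3   -3.3]
[[0.65, 0.76, 0.02], [0.56, -0.46, -0.69], [-0.52, 0.46, -0.72]] [1030. -406.  725.]
top mould 0.6 [591.5 106.8  -2.5]
top mould_pivot 0.92 [587.9 108.4  85.2]
top mould_claw_tip 0.77 [571.9  96.8 200.7]
top mould_keeper 0.76 [668.1 124.   85.3]
top small 0.57 [ 5.396e+02 -1.772e+02 -5.000e-01]
[[0.0, -1.0, -0.0], [-1.0, -0.0, -0.08], [0.08, 0.0, -1.0]] [505.  -0. 907.]
0.6
```

View pics/both.png

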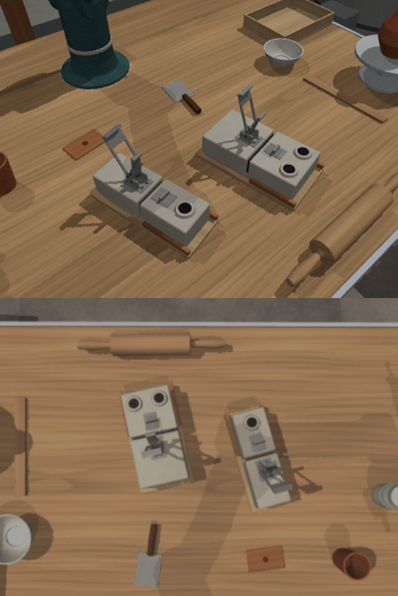

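```bash
python3 - <<'E'
import cv2,numpy as np
a=cv2.imread('pics/scene0.png')[110:300,270:470];b=cv2.imread('pics/top0.png')[110:290,150:350]
f=lambda m:cv2.resize(m,(400,400),interpolation=cv2.INTER_CUBIC)
cv2.imwrite('pics/crop.png',np.hstack([f(a),f(b)]))
E
python3 - <<'E'
from h import *
p=np.array([589,108.5]);
for psi in [.19]:
  for s in (1,-1):
    y=s*np.array([-np.sin(psi),np.cos(psi),0]);x=np.array([0,0,-1.]);R=np.c_[x,y,np.cross(x,y)]
    rv=Ro.from_matrix(R).as_rotvec()
    for mx,z in [(-75,280),(-75,185),(20,185),(50,140),(-60,88)]:
        q=kin.ik([p[0]+mx*np.cos(psi),p[1]+mx*np.sin(psi),z],rv); print(s,mx,z,None if q is None else np.round(q,2))
E
```

```text
1 -75 280 [ 0.63  0.4  -1.1   1.79  0.38  1.19  1.18]
1 -75 185 [ 0.62  0.57 -1.13  1.89  0.59  1.07  1.  ]
1 20 185 [ 0.37  0.62 -0.87  1.67  0.52  1.1   1.12]
1 50 140 [ 0.32  0.71 -0.81  1.63  0.57  1.06  1.1 ]
1 -60 88 [ 0.38  0.61 -0.81  1.93  0.59  0.85  1.02]
-1 -75 280 [ 0.38  0.28 -0.74  1.8   0.2   1.14 -1.81]
-1 -75 185 [ 0.29  0.38 -0.66  1.91  0.28  0.95 -1.87]
-1 20 185 [ 0.19  0.52 -0.58  1.68  0.32  1.04 -1.88]
-1 50 140 [ 0.12  0.61 -0.5   1.64  0.33  0.98 -1.87]
-1 -60 88 [ 0.18  0.52 -0.54  1.94  0.37  0.77 -1.95]
```

View pics/crop.png

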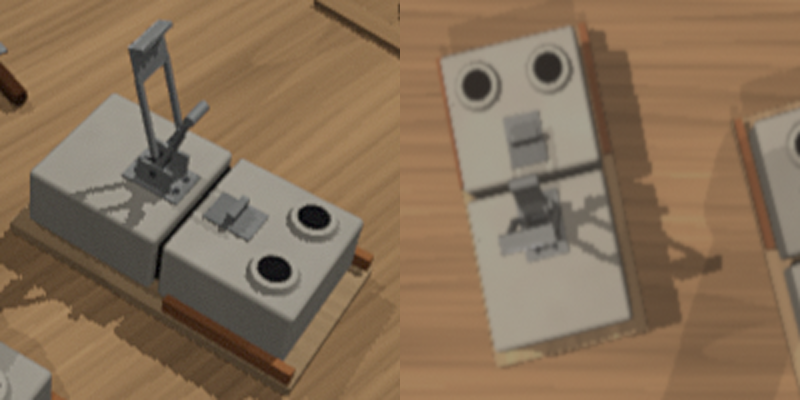

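The lever leans towards the keeper (end at about (200,108) in the left crop, pivot at (155,165)). The claw is tipped back with its nose at (150,40), and the yaw of about 0.19 rad fits the mould's edges. Next I'll flip the claw.

```bash
cat >> h.py <<'E'
P=np.array([589,108.5]);psi=.19
y_=-np.array([-np.sin(psi),np.cos(psi),0]);x_=np.array([0,0,-1.])
RV=Ro.from_matrix(np.c_[x_,y_,np.cross(x_,y_)]).as_rotvec()
def W(mx,z,my=0): return [P[0]+mx*np.cos(psi)-my*np.sin(psi),P[1]+mx*np.sin(psi)+my*np.cos(psi),z]
def st():
    o=robot.observe();print(round(o['t'],2),np.round(o['tcp_pos'],1),np.round(o['contact_force'],1),round(o['grip_width'],2))
E
python3 - <<'E'
from h import *
grip(0.0)
p=robot.observe()['tcp_pos']
robot.servo_line([p[0],p[1],340],feed=200)
robot.movep(W(-80,340),RV);st()
robot.servo_line(W(-80,182),feed=200);st()
robot.servo_line(W(0,182),feed=80);st()
robot.servo_line(W(22,182),feed=60);st()
robot.servo_line(W(22,260),feed=150)
a=snap('scene'); pts('scene',['mould_pivot','mould_claw_tip','mould_keeper'])
b=snap('top');pts('top',['mould_claw_tip'])
f=lambda m:cv2.resize(m,(400,400),interpolation=cv2.INTER_CUBIC)[:,:,::-1]
cv2.imwrite('pics/c1.png',np.hstack([f(a[110:300,270:470]),f(b[110:290,150:350])]));st()
E
```

```text
5.38 [510.7  92.5 339.9] [-0.9 -0.3 -0.2] 0.0
6.32 [511.2  93.7 182.9] [ 0.8 -0.2  1.5] 0.0
7.47 [588.6 108.5 182. ] [0.  1.1 0.5] 0.01
7.98 [610.6 112.9 181.7] [ 0.2 -0.4  0.2] 0.01
scene mould_pivot 0.95 [589.8 105.6  88.7]
scene mould_claw_tip 0.97 [677.3 129.4  68.8]
scene mould_keeper 0.9 [667.5 122.   83.1]
top mould_claw_tip 0.39 [679.2 122.7  63.2]
8.95 [610.3 112.6 259.2] [ 0.5 -0.  -0.6] 0.01
```

View pics/c1.png

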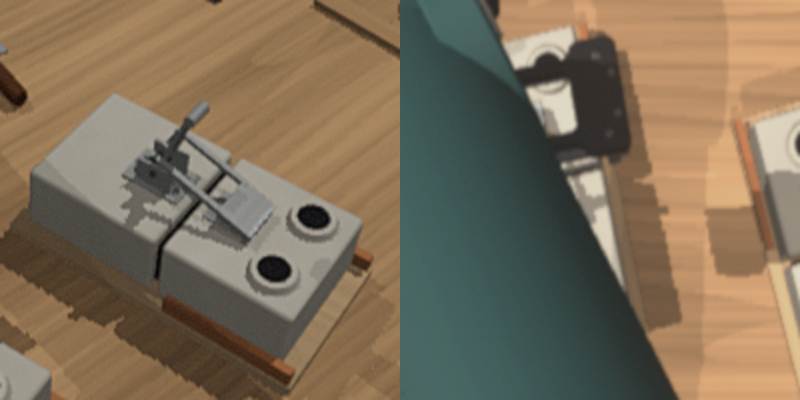

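The claw lies over the keeper with its nose behind it: nose at about (245,230) in the left crop, estimated z about 69 mm and 10 mm past the keeper. Next I'll swing the lever down.

Run:
```python
from h import *
robot.servo_line(W(60,260),feed=200)
robot.servo_line(W(60,140),feed=200);st()
robot.servo_line(W(12,141),feed=80);st()
r=55
for th in np.radians([75,60,45,32,20,12,6]):
    robot.servo_line(W(-r*np.cos(th)+12,88+r*np.sin(th)),feed=70);st()
for z in np.arange(92,80,-1.5):
    robot.servo_line(W(-r+10,z),feed=40)
    o=robot.observe();F=np.array(o['contact_force']);print(z,np.round(o['tcp_pos'][2],1),F.round(1))
    if F[2]>18: break
robot.servo_line(W(-r+10,110),feed=100)
a=snap('scene'); pts('scene',['mould_claw_tip','mould_keeper'])
robot.servo_line(W(-r+10,260),feed=200);st()
b=snap('scene')
f=lambda m:cv2.resize(m[110:300,270:470],(400,400),interpolation=cv2.INTER_CUBIC)[:,:,::-1]
cv2.imwrite('pics/c2.png',np.hstack([f(a),f(b)]))
```

```text
10.04 [648.4 120.2 141.3] [0.3 0.9 0.6] 0.0
10.79 [601.  110.6 141.2] [ 0.6 -0.7 -0.8] 0.0
11.14 [586.7 108.1 141.1] [-0.8  0.3  0.3] 0.01
11.5 [573.5 105.5 135.5] [-0.3 -1.2 -0. ] 0.01
11.86 [562.  103.3 126.5] [-0.3  1.1  0.8] 0.01
12.18 [554.2 101.8 116.6] [-0.9 -0.2 -0.1] 0.01
12.5 [549.4 100.8 106.2] [-0.1 -0.4  0.4] 0.0
12.76 [547.4 100.5  98.9] [ 0.6  0.1 -0.6] 0.0
13.01 [546.7 100.3  93.3] [0.1 0.6 0.8] 0.01
92.0 92.0 [-0.2 -0.1  0.9]
90.5 90.5 [-0.2  0.6  0.3]
89.0 88.9 [ 0.6  0.7 -0.5]
87.5 88.3 [-2.9 -0.6  7.1]
86.0 88.1 [-6.  -2.6 17.7]
84.5 87.9 [-9.7 -4.  29.5]
scene mould_claw_tip 0.56 [660.3 124.9  77.2]
scene mould_keeper 0.98 [666.9 122.4  81.2]
15.97 [544.1  99.6 258.8] [ 0.5 -0.4  0.2] 0.01
```

View pics/c2.png

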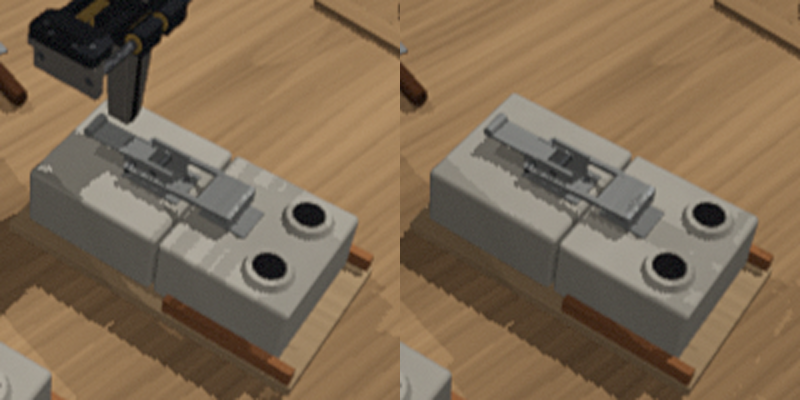

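The lever lies flat and the sliding half has moved in. I felt little draw force on the way down, though, so I'll measure how far the half moved and look closely at the hook.

Run:
```python
from h import *
robot.movep(W(-120,330),RV)
b=snap('scene');pts('scene',['mould_claw_tip','mould_keeper','mould_pivot'])
for k in range(2): snap('scene');pts('scene',['mould_claw_tip','mould_keeper'])
a=cv2.imread('pics/scene0.png')[:,:,::-1]
i=viewer.camera_info('scene');R,t,K=[np.array(i[k],float) for k in('R','t','camera_matrix')]
pr=lambda X:(lambda c:(K@c/c[2])[:2])(R@np.array(X)+t)
u=pr(W(140,70));J=pr(W(141,70))-u;print('centre',u.round(0),'px/mm',J.round(3))
g=lambda m:cv2.cvtColor(np.ascontiguousarray(m),cv2.COLOR_RGB2GRAY)
pt=np.array([pr(W(mx,70,my)) for mx in(125,) for my in(-30,30)]+[pr(W(-60,70,50)),pr(W(-90,70,-60))],np.float32)[:,None]
A=g(a);B=g(b)
for p in pt[:,0]:
    x,y=p.round().astype(int);T=A[y-9:y+10,x-12:x+13]
    S=cv2.matchTemplate(cv2.resize(B[y-18:y+19,x-22:x+23],None,fx=8,fy=8,interpolation=cv2.INTER_CUBIC),cv2.resize(T,None,fx=8,fy=8,interpolation=cv2.INTER_CUBIC),cv2.TM_CCOEFF_NORMED)
    _,v,_,l=cv2.minMaxLoc(S);print((x,y),round(v,3),(l[0]/8-10,l[1]/8-9))
w=snap('wrist');
top=snap('top')
f=lambda m:cv2.resize(m,(400,400),interpolation=cv2.INTER_CUBIC)[:,:,::-1]
cv2.imwrite('pics/c3.png',np.hstack([f(b[140:240,300:410]),f(w)]));st()
```

```text
scene mould_claw_tip 0.78 [661.4 124.4  76.3]
scene mould_keeper 0.57 [660.5 124.9  83.5]
scene mould_pivot 0.77 [588.5 106.2  88.3]
scene mould_claw_tip 0.62 [659.8 125.4  73.1]
scene mould_keeper 0.62 [664.1 124.2  80.8]
scene mould_claw_tip 0.96 [659.7 125.6  75.5]
scene mould_keeper 0.66 [660.9 122.5  84. ]
centre [421. 232.] px/mm [0.543 0.296]
(np.int64(404), np.int64(239)) 0.991 (-2.5, -1.25)
(np.int64(422), np.int64(217)) 0.987 (-2.375, -1.125)
(np.int64(339), np.int64(164)) 0.323 (10.0, 1.5)
(np.int64(288), np.int64(189)) 0.947 (0.0, 0.0)
17.11 [471.2  85.9 329.9] [ 0.6  0.  -0.3] 0.0
```

View pics/c3.png

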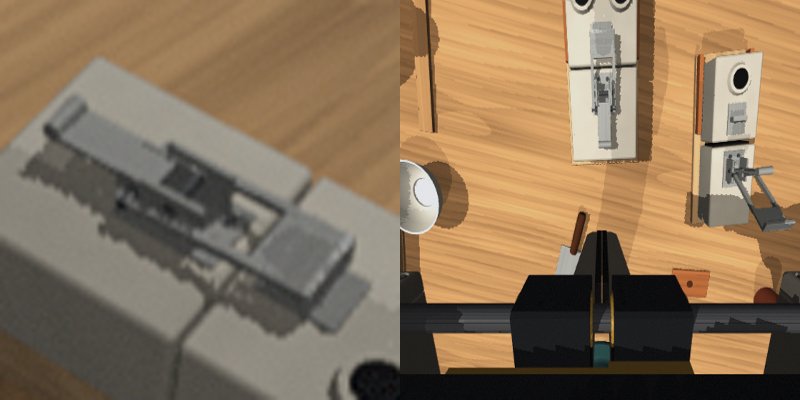

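The pour holes have moved 4.5 mm towards the lever while the fixed half shows no shift. The seal is held compressed with nothing touching it. The lever lies level at about (130,145) in the left crop, and the claw's nose is over the keeper at about (320,290).

```bash
python3 -c "
from h import *
robot.job_done();st()"
```

```text
the job is handed in; nothing more can be done
the job is handed in; nothing more can be done
```

The larger two-hole mould is latched closed, and I handed the job in at about 17 s of the 37 s allowed. With the gripper shut, I pushed the claw over so it hooked behind the keeper. I then swung the lever back and down to its stop, pressing with about 30 N, and moved the arm clear.

**What the last checks showed:**
- **Lever:** the finger met a hard stop with its tip at z ≈ 88 mm, which is the top of a level lever. The pictures also show it lying flat.
- **Gap:** the pour holes had moved 4.5 mm towards the lever, so the gap went from about 6 mm to about 1–1.5 mm. This was still so over a second after release, and the fixed half had not shifted where I could check it (one of two spots gave a usable match).
- **Claw:** the nose was estimated at z ≈ 75 mm, within the 70–79 mm expected when hooked.
- **Small mould:** I made no contact with it, and it looks unchanged in the wrist picture.

**What disagreed or stayed unclear:**
- The force readings on the way down stayed at about 1 N, below the 5 N expected.
- The claw and keeper points came out within 4 mm of each other, and in the last three readings the nose was between 4 mm on the near side and 1 mm past the keeper. That is within the network's error, so I rely on the measured closing of the halves as proof that the claw is hooked.

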